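Put the sharpening stones away in their caddy

TASK

Put the four sound sharpening stones away in the wooden caddy, each lying flat, right way up, at the bottom of the white pocket cut to its own shape: the wide block, the slim bar, the short block and the solid round one. Set each stone down in its pocket, never letting one fall, and leave the chipped bar and the grinding wheel with the hole lying where they are.

Things in the scene. Friction and masses are not known exactly. Their poses are not given: they have to be found in the camera images.
- stone_wide: wide sharpening stone: plain grey oblong block 90 x 50 x 32 mm, about 0.32 kg, lying loose and flat on the table with z up. Origin: centre of its underside; x runs along its length, y along its width. To be gripped from above across its 50 mm, near its top.
- stone_slim: slim sharpening stone: plain grey oblong bar 90 x 26 x 32 mm, whole, with four straight sides, about 0.165 kg, lying loose and flat on the table with z up. Origin: centre of its underside; x runs along its length, y along its width. To be gripped from above across its 26 mm, near its top.
- stone_short: short sharpening stone: plain grey oblong block 46 x 26 x 32 mm, about 0.085 kg, lying loose and flat on the table with z up. Origin: centre of its underside; x runs along its length, y along its width. To be gripped from above across its 26 mm, near its top.
- stone_round: round sharpening stone: plain grey solid disc, diameter 56 mm, 32 mm tall, no hole, about 0.175 kg, lying loose and flat on the table with z up. Origin: centre of its underside. To be gripped from above across its 56 mm, near its top. Any direction will do.
- pocket_wide: white insert, 116 x 88 x 14 mm (x, y, z), fixed, with a dark-floored oblong pocket 106 x 66 mm at its centre, 10 mm deep, for the wide stone. Origin: centre of its underside, 6 mm above the table; pocket floor at z = +4 mm, z up, pocket length along x. The four inserts lie two by two, in changing order, in a fixed wooden caddy 250 x 194 mm, rim 24 mm above the table.
- pocket_slim: white insert, 116 x 88 x 14 mm (x, y, z), fixed, with a dark-floored oblong pocket 106 x 42 mm at its centre, 10 mm deep, for the slim stone. Origin: centre of its underside, 6 mm above the table; pocket floor at z = +4 mm, z up, pocket length along x. The four inserts lie two by two, in changing order, in a fixed wooden caddy 250 x 194 mm, rim 24 mm above the table.
- pocket_short: white insert, 116 x 88 x 14 mm (x, y, z), fixed, with a dark-floored oblong pocket 62 x 42 mm at its centre, 10 mm deep, for the short stone. Origin: centre of its underside, 6 mm above the table; pocket floor at z = +4 mm, z up, pocket length along x. The four inserts lie two by two, in changing order, in a fixed wooden caddy 250 x 194 mm, rim 24 mm above the table.
- pocket_round: white insert, 116 x 88 x 14 mm (x, y, z), fixed, with a dark-floored round pocket of diameter 72 mm at its centre, 10 mm deep, for the round stone. Origin: centre of its underside, 6 mm above the table; pocket floor at z = +4 mm, z up. The four inserts lie two by two, in changing order, in a fixed wooden caddy 250 x 194 mm, rim 24 mm above the table.
- chipped_stone: look-alike that stays: grey bar 90 x 26 x 32 mm like the slim stone, but with a bite 32 mm long and 12 mm deep broken out of the middle of one long side (the +y side) over the full height, plain to see from above. Loose on the table. Origin: centre of its underside, x along its length.
- grinding_wheel: look-alike that stays: grey disc of diameter 56 mm, 32 mm tall, like the round stone but with a 24 mm hole through its middle, loose on the table. Origin: centre of its underside. Bystanders out of the way: a knife and a red gauge (45 mm tall) near the far edge, over 0.76 m ahead; a 0.19 m tall spray bottle to the left, at y about 0.56 m.
There are look-alikes about, which are no part of the job. What is shaped like the stone_round but orange is not meant. Leave any green look-alike of the stone_wide alone.

How it is judged:
At the end, for the whole second after the job is handed in: Each of the four stones lies flat (within 0.1 rad, z up) on the floor of its own pocket, its underside less than 4 mm above the pocket floor and its centre within 14 mm of the pocket's, at rest; the chipped bar and the grinding wheel lie within 20 mm of where they began (horizontal distance between stone_wide and pocket_wide below 0.014 m and z of stone_wide in the frame of pocket_wide below 0.008 m and angle between each of stone_wide, stone_slim, stone_short, stone_round's own z axis and vertical below 0.1 rad and linear speed of each of stone_wide, stone_slim, stone_short, stone_round below 0.02 m/s and angular speed of each of stone_wide, stone_slim, stone_short, stone_round below 0.2 rad/s and horizontal distance between stone_slim and pocket_slim below 0.014 m and z of stone_slim in the frame of pocket_slim below 0.008 m and horizontal distance between stone_short and pocket_short below 0.014 m and z of stone_short in the frame of pocket_short below 0.008 m and horizontal distance between stone_round and pocket_round below 0.014 m and z of stone_round in the frame of pocket_round below 0.008 m and distance of each of chipped_stone, grinding_wheel from where it was at the start of the episode below 0.02 m); the robot touches nothing.
It fails at once if The chipped bar or the grinding wheel is moved by more than 20 mm (not (distance of each of chipped_stone, grinding_wheel from where it was at the start of the episode below 0.02 m)).
It fails at once if The wide stone is let go in the air, its underside more than 45 mm above the table (35 mm above the pocket floors) (height (world z) of stone_wide above 0.045 m and contact force between stone_wide and the fingers below 0.05 N).
It fails at once if The slim stone is let go in the air, its underside more than 45 mm above the table (35 mm above the pocket floors) (height (world z) of stone_slim above 0.045 m and contact force between stone_slim and the fingers below 0.05 N).
It fails at once if The short stone is let go in the air, its underside more than 45 mm above the table (35 mm above the pocket floors) (height (world z) of stone_short above 0.045 m and contact force between stone_short and the fingers below 0.05 N).
It fails at once if The round stone is let go in the air, its underside more than 45 mm above the table (35 mm above the pocket floors) (height (world z) of stone_round above 0.045 m and contact force between stone_round and the fingers below 0.05 N).
It also fails if it takes over 112 s, if anything falls off the work surface, if the arm or the gripper's body presses on something with over 40 N, if the wrist force passes 120 N, or if a joint passes its speed limit or range.

ROBOT

A 7-joint arm with a two-finger parallel gripper is mounted at the origin on the work surface. World frame = base frame: x ahead of the robot, y to its left, z up, the work surface at z = 0. Lengths are in m, angles in rad, forces in N, time in s.
With the tool pointing down it reaches from about 0.4 to 0.9 m from the base axis. Payload 5.5 kg.
Tool frame: the origin (TCP) lies midway between the tips of the shut fingers; the grasp point (between the pads) lies 19 mm behind it (manip.grip_depth is the distance from the TCP to the grasp point, in m); z points along the fingers, y is the line along which they close (so a half turn about z gives the same grasp; the last joint's range is limited). The gripper opens to 92 mm and grips with 3 to 60 N. Pads are 19 mm wide; open, the fingers measure 130 mm over their backs; the gripper's body (75 mm by 190 mm) begins 47 mm behind the grasp point.
Start: joints at [-1.003, 0.501, -0.427, 1.55, 0.221, 1.138, -0.21], TCP at [0.195, 0.62, 0.195] pointing down, gripper open.
Joint ranges: [-2.88, 2.88], [-0.31, 2.03], [-1.54, 1.56], [0.2, 2.42], [-1.41, 4.55], [0.19, 2.02], [-2.57, 2.57]. Speed limits (rad/s): [2.57, 2.57, 3.14, 3.14, 3.14, 3.14, 3.14].

INTERFACE

Orientations are given as a unit quaternion [x, y, z, w].
In Python, from bench import manip, effector, viewer gives the robot as it stands. Calls block until the motion is done:
- manip.move_pose(position, orientation): joint-space move of the TCP to a pose.
- manip.servo_line(position, ori=None, vel=0.15): straight line of the TCP; ori=None keeps the orientation; vel is the mean speed in m/s.
- manip.movej(angles): joint-space move.
- effector.open_jaws() and effector.close(f_grip=None): open the fingers fully, or close them until they stop; f_grip is the grip in N (None keeps the last).
- manip.sleep(seconds).
- manip.solve_ik(position, orientation): joint angles nearest the present ones, or None.
- viewer.get_image(name): name is "scene" or "top"; returns the picture (400x640x3 uint8, red, green, blue); there is no depth.
- viewer.get_calibration(name): a dict with "vfov" (degrees; the focal length in pixels is half the picture's height over the tangent of half this angle, whatever the lens; pixels are square), "cx", "cy" (the principal point, pixels), "dist_coeffs" ([k1, k2, p1, p2, k3] as OpenCV has them; the pictures are not rectified), "eye" and "attitude" of the camera in the world. Camera axes: x right, y down, z forward; pixel columns grow to the right and rows downward; lengths in m; the calibration is good to about 2 mm. A picture is of the moment at which its call begins. get_calibration takes no time and is no camera call.
A pose or a line that the arm cannot do raises manip.PlanningError and nothing moves.
- manip.hand_in(): hands the job in; it is judged then, once.
Readings, each from a call of its own:
- manip.current_clock(): time.
- manip.current_q(): joint angles.
- manip.current_joint_velocities(): joint speeds.
- manip.current_tau(): joint torques, N m.
- manip.current_tool_pos(): TCP position.
- manip.current_tcp_rot(): TCP orientation.
- manip.current_force(): force on the tool from outside, world axes, zero at the start.
- manip.current_wrist_torque(): the same for the moment, N m.
- manip.current_finger_gap(): finger opening in m.
- manip.current_gripper_force(): force on a finger pad.
Only numpy, scipy, OpenCV 4.12 (cv2) and the standard library are available. Lean on these libraries where they do the work, as an engineer would, in place of code of your own. Each camera call takes 0.05 s, during which the arm holds its last target. There are 200 camera calls.

## Working session

There is one attempt and no reset: what is moved stays moved. The work goes in short steps, each a Python script; the robot and the scene stay as the last script left them, time stands still between calls to the robot, and variables do not carry over. Pictures are saved under pics/ and viewed, at most 14 in all, crops included, and the job is handed in when it is done.

```bash
mkdir -p pics; ls
python3 - <<'E'
from bench import manip, effector, viewer
import cv2
for n in("top","scene"):
    im=viewer.get_image(n); cv2.imwrite(f"pics/{n}0.png",im[...,::-1]); print(viewer.get_calibration(n))
print(manip.current_tool_pos(),manip.current_tcp_rot(),manip.current_clock(), manip.grip_depth)
E
```

```text
pics
{'vfov': 45.37421344965329, 'cx': 324.3913221580896, 'cy': 200.13426638629076, 'dist_coeffs': array([0.03491366, 0.        , 0.        , 0.        , 0.        ]), 'eye': array([ 0.46082425, -0.04841632,  1.20394033]), 'attitude': array([ 0.70914386, -0.70322687,  0.02689386, -0.04317034])}
{'vfov': 50.14213069147617, 'cx': 314.94974060205516, 'cy': 205.01697022057962, 'dist_coeffs': array([-0.08448213,  0.        ,  0.        ,  0.        ,  0.        ]), 'eye': array([ 1.09109306, -0.38560608,  0.63438485]), 'attitude': array([ 0.80746735,  0.43855373, -0.17983173, -0.35118039])}
[0.19486204 0.61938876 0.1941785 ] [ 1.51762140e-01  9.88416658e-01 -8.56641829e-04 -1.71875782e-04] 0.1 0.0188
```

View pics/top0.png

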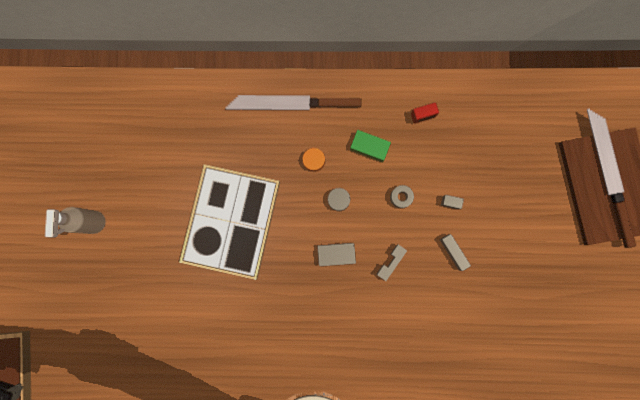

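View pics/scene0.png

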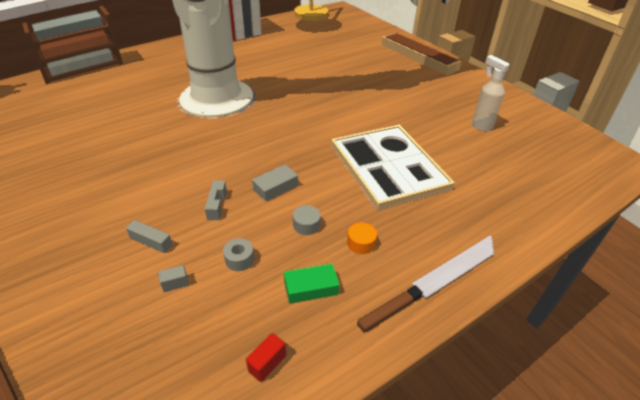

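The top view shows the following (pixel positions):
- **Stones:** wide (336,255), slim (455,252), short (453,202), round (339,199).
- **Leave alone:** wheel (402,197), chipped bar (392,262), and the orange and green look-alikes.
- **Pockets:** short (218,195), slim (253,203), wide (242,250), round (207,240).

The scene view agrees with this.

```bash
cat > h.py <<'E'
from bench import manip, effector, viewer
import cv2, numpy as np
from scipy.spatial.transform import Rotation as R
def cast(n,px,z):
    c=viewer.get_calibration(n); f=200/np.tan(np.radians(c["vfov"])/2)
    K=np.array([[f,0,c["cx"]],[0,f,c["cy"]],[0,0,1]])
    u=cv2.undistortPoints(np.float64(px).reshape(-1,1,2),K,c["dist_coeffs"])[:,0]
    d=R.from_quat(c["attitude"]).apply(np.c_[u,np.ones(len(u))]); e=c["eye"]
    return (e+d*((z-e[2])/d[:,2])[:,None])[:,:2]
def find(n,mask,near,z):
    """hull of the blob nearest a pixel -> world rectangle: centre, size, long-axis yaw"""
    cs,_=cv2.findContours(mask,cv2.RETR_LIST,cv2.CHAIN_APPROX_NONE)
    cs=[c for c in cs if 100<cv2.contourArea(c)<6000]
    c=min(cs,key=lambda c:np.hypot(*(np.array(cv2.minAreaRect(c)[0])-near)))
    w=cast(n,c[:,0].astype(float),z)
    (cx,cy),(a,b),_=r=cv2.minAreaRect(np.float32(w*1000))
    p=cv2.boxPoints(r); e=max(p[1]-p[0],p[2]-p[1],key=np.linalg.norm)
    return np.array([cx,cy])/1000,(max(a,b),min(a,b)),float((np.arctan2(e[1],e[0])+np.pi/2)%np.pi-np.pi/2)
STONES=dict(wide=(336,255),slim=(455,252),short=(453,202),round=(339,199),wheel=(402,197),chipped=(392,262))
POCKETS=dict(short=(218,195),slim=(253,203),wide=(242,250),round=(207,240))
def measure(im):
    hsv=cv2.cvtColor(im,cv2.COLOR_RGB2HSV); h,s,v=cv2.split(hsv)
    grey=((s<75)&(v>60)).astype(np.uint8)*255
    dark=((v<80)).astype(np.uint8)*255
    return {k:find("top",grey,p,.024) for k,p in STONES.items()},{k:find("top",dark,p,.02) for k,p in POCKETS.items()},grey,dark
E
python3 - <<'E'
from h import *
im=viewer.get_image("top"); S,P,g,d=measure(im)
for D in(S,P):
    for k,v in D.items(): print(k,v[0].round(4),np.round(v[1],1),round(v[2],3))
hsv=cv2.cvtColor(im,cv2.COLOR_RGB2HSV); w=((hsv[...,1]<40)&(hsv[...,2]>120)).astype(np.uint8)*255
cs,_=cv2.findContours(w,cv2.RETR_EXTERNAL,2)
print([(c[0],c[1],np.round(a,1)) for c,a,_ in map(cv2.minAreaRect,cs) if min(a)>20])
cv2.imwrite("pics/m.png",np.hstack([x[130:300,170:500] for x in(g,d)]))
cv2.imwrite("pics/z.png",cv2.resize(im[140:290,170:490,::-1],None,fx=2.5,fy=2.5,interpolation=2))
E
```

```text
wide [ 0.4455 -0.0509] [89.3 49.8] -1.495
slim [ 0.4532 -0.3397] [90.6 29.1] 0.545
short [ 0.5769 -0.3358] [45.1 26. ] 1.362
round [ 0.58   -0.0556] [52.3 52. ] 0.007
wheel [ 0.5885 -0.2123] [54.2 52.2] -1.565
chipped [ 0.4276 -0.1853] [89.5 27.3] -0.611
short [0.5912 0.2455] [57.2 35.7] -0.201
slim [0.5729 0.1576] [101.   37.1] -0.208
wide [0.4575 0.1822] [101.3  60.7] -0.209
round [0.4767 0.2697] [63.8 63.8] 0.806
[(229.11651611328125, 221.22940063476562, array([72.5, 95.6]))]
```

View pics/m.png

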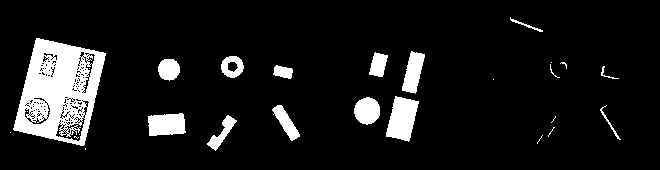

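View pics/z.png

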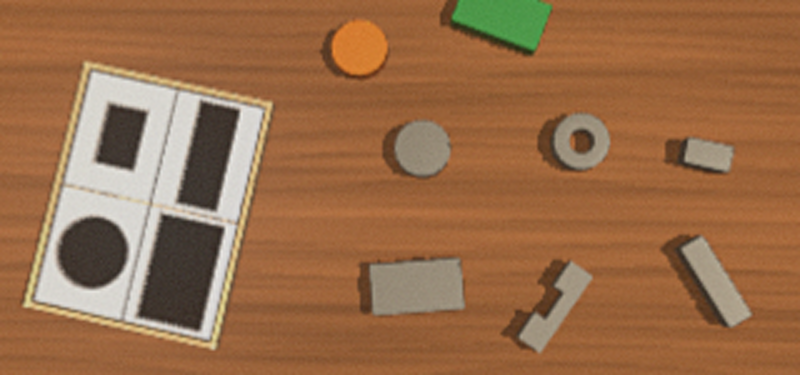

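The masks are clean and the sizes match: pocket spacing is 90 × 118 mm and the caddy yaw is -0.208. I'll place wide before round, because the open fingers would otherwise hit the round stone. Round gets gripped along the caddy's x.

```bash
cat >> h.py <<'E'
OFF=.016   # TCP above the stone's underside
HOV=.14
def quat(phi):
    s,c=np.sin(phi),np.cos(phi)
    return R.from_matrix(np.array([[-s,c,0],[c,s,0],[0,0,-1]])@np.diag([1,1,1])).as_quat()
def hover(xy,phi,z=HOV):
    """move above xy with the half turn that keeps the last joint nearest mid-range"""
    best=None
    for k in(0,np.pi):
        q=manip.solve_ik([*xy,z],quat(phi+k))
        if q is not None and (best is None or abs(q[6])<abs(best[0][6])): best=(q,quat(phi+k))
    manip.move_pose([*xy,z],best[1]); return best[1]
def pick(xy,phi,width):
    effector.open_jaws(); hover(xy,phi)
    manip.servo_line([*xy,OFF],vel=.1)
    effector.close(f_grip=30); manip.sleep(.2)
    print("grip gap",manip.current_finger_gap(),"force",manip.current_gripper_force(),"tcp",manip.current_tool_pos().round(4))
    assert abs(manip.current_finger_gap()-width)<.005
    manip.servo_line([*xy,HOV],vel=.1)
    print("lifted gap",manip.current_finger_gap(),"F",manip.current_force().round(2))
def lower(xy,phi):
    hover(xy,phi); manip.servo_line([*xy,.01+OFF+.012],vel=.1)
    manip.sleep(.2); f0=manip.current_force()[2]
    for dz in np.arange(.008,-.0025,-.001):
        manip.servo_line([*xy,.01+OFF+dz],vel=.02)
        f=manip.current_force()[2]-f0
        if f>4: break
    print("set dz",round(dz,4),"dF",round(f,2),"tcp",manip.current_tool_pos().round(4),"t",manip.current_clock())
def release(xy):
    effector.open_jaws(); manip.servo_line([*xy,HOV],vel=.12)
E
python3 - <<'E'
from h import *
print(np.linalg.det(R.from_quat(quat(.3)).as_matrix()), R.from_quat(quat(.3)).as_matrix().round(2)[:,1])
S,P,_,_=measure(viewer.get_image("top"))
import json; json.dump([{k:[*v[0],v[2]] for k,v in D.items()} for D in(S,P)],open("m.json","w"),default=float)
s,p=S["wide"],P["wide"]
pick(s[0],s[2]+np.pi/2,.05)
lower(p[0],-.207+np.pi/2)
cv2.imwrite("pics/a.png",viewer.get_image("scene")[100:230,300:480,::-1].repeat(4,0).repeat(4,1))
E
```

```text
1.0000000000000002 [0.96 0.3  0.  ]
grip gap 0.00014728037927621803 force 0.0 tcp [ 0.4453 -0.0509  0.016 ]Traceback (most recent call last):
  File "<stdin>", line 6, in <module>
  File "h.py", line 43, in pick
    assert abs(manip.current_finger_gap()-width)<.005
           ^^^^^^^^^^^^^^^^^^^^^^^^^^^^^^^^^^^^^^^^^^
AssertionError
```

The fingers shut on nothing, so I'll look before moving again.

Run:
```python
from h import *
a=viewer.get_image("top")[...,::-1]; b=viewer.get_image("scene")[...,::-1]
cv2.imwrite("pics/b.png",np.vstack([cv2.resize(a[120:300,170:490],(640,300)),cv2.resize(b[100:300,100:480],(640,300))]))
print(manip.current_tool_pos(),manip.current_tcp_rot(),manip.current_force(),manip.current_clock())
```

```text
[ 0.44532457 -0.05085045  0.01599478] [ 6.75885853e-01  7.37006319e-01 -9.59080011e-06 -2.63008814e-05] [0.32495247 0.53791436 0.21373565] 6.0917
```

View pics/b.png

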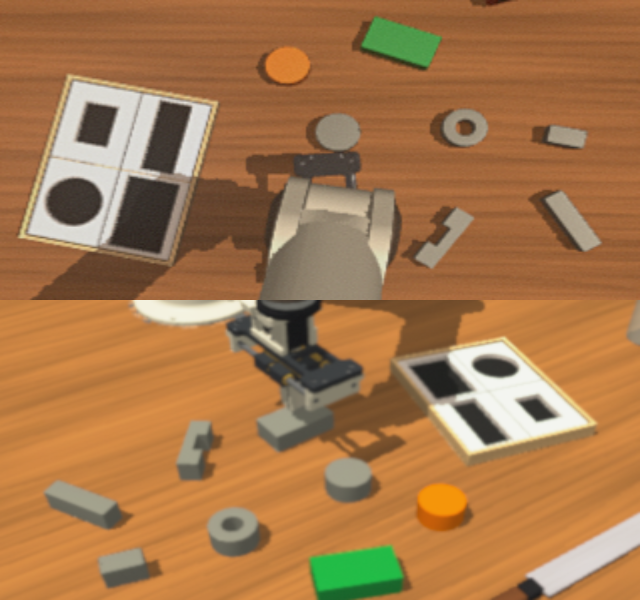

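Run:
```python
from h import *
print(manip.current_finger_gap(),manip.current_gripper_force())
b=viewer.get_image("scene")[...,::-1]
cv2.imwrite("pics/c.png",cv2.resize(b[100:210,220:340],(720,600)[:2],interpolation=cv2.INTER_CUBIC))
print(cast("scene",[[275,176]],.032), cast("scene",[[307,213]],.032),cast("scene",[[238,249]],.032))
c=viewer.get_calibration("scene"); f=200/np.tan(np.radians(c["vfov"])/2)
d=R.from_quat(c["attitude"]).inv().apply(np.array(manip.current_tool_pos())-c["eye"]); print(d[:2]/d[2]*f+[c["cx"],c["cy"]])
```

```text
0.00040155260808479466 0.0
[[ 0.44319157 -0.05072466]] [[ 0.57849774 -0.05377464]] [[ 0.58995628 -0.21230713]]
[275.71599393 182.07702075]
```

View pics/c.png

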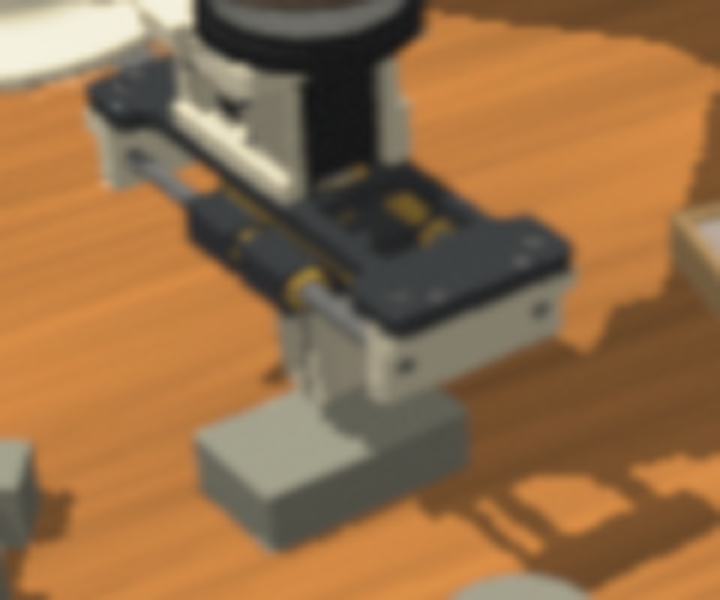

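The closed fingers seem to end on or above the stone's top, although the TCP reads z = 0.016. I'll raise the arm and compare the actual fingertip with the reported TCP in the scene picture.

```bash
cat >> h.py <<'E'
def proj(n,p):
    c=viewer.get_calibration(n); f=200/np.tan(np.radians(c["vfov"])/2)
    K=np.array([[f,0,c["cx"]],[0,f,c["cy"]],[0,0,1]]); r=R.from_quat(c["attitude"]).inv()
    return cv2.projectPoints(np.float64(p).reshape(-1,1,3),r.as_rotvec(),-r.apply(c["eye"]),K,c["dist_coeffs"])[0][:,0]
E
python3 - <<'E'
from h import *
p=manip.current_tool_pos(); manip.servo_line([p[0],p[1],.12],vel=.15)
p=np.array(manip.current_tool_pos()); u=proj("scene",[p+[0,0,d] for d in(0,.01,.02,.03)]); print(p,u,manip.current_finger_gap())
b=viewer.get_image("scene")[...,::-1].copy()
x0,y0=220,50
c=cv2.resize(b[y0:y0+150,x0:x0+120],None,fx=4,fy=4,interpolation=cv2.INTER_CUBIC)
for q in u: cv2.circle(c,tuple(((q-[x0,y0])*4).astype(int)),3,(0,0,255),-1)
cv2.imwrite("pics/d.png",c)
E
```

```text
[ 0.44473026 -0.05079569  0.11944437] [[273.40883331 143.70362278]
 [273.1770832  139.68902965]
 [272.9424181  135.61361319]
 [272.70479849 131.4761816 ]] 0.00040192188615812785
```

View pics/d.png

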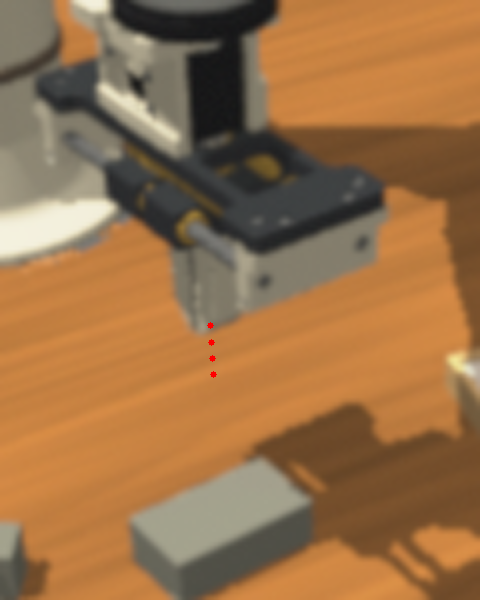

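The drawn TCP points (red, crop y≈375) sit about 27–30 mm below the real fingertips (y≈328). So the actual tips end above the reported TCP. I'll measure the offset by touching bare table with the fingers shut.

Run:
```python
from h import *
xy=[.47,.045]
manip.servo_line([*xy,.12],vel=.2); manip.servo_line([*xy,.012],vel=.1); manip.sleep(.2)
f0=manip.current_force(); print(f0)
z=.012
try:
    while z>-.045:
        z-=.0015; manip.servo_line([*xy,z],vel=.03); f=manip.current_force()[2]-f0[2]
        if f>3: break
except manip.PlanningError as e: print(e)
print("contact z cmd",z,manip.current_tool_pos(),f,manip.current_clock())
b=viewer.get_image("scene")[...,::-1]
cv2.imwrite("pics/e.png",cv2.resize(b[60:220,220:380],None,fx=3.5,fy=3.5))
manip.servo_line([*xy,.12],vel=.2)
```

```text
[-0.39467208 -0.06791663  0.09979351]
contact z cmd -0.03150000000000001 [ 0.47023945  0.04504742 -0.03128266] 3.2881205296612706 16.3583
```

View pics/e.png

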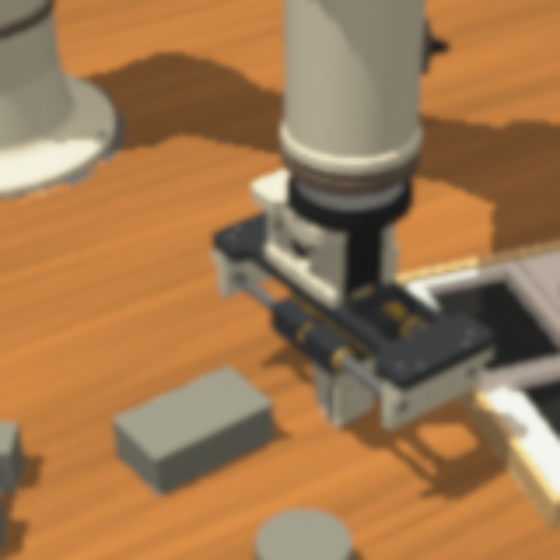

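The tips touch the table at a reported z of -0.031, so the tool offset is wrong by 31 mm in z. I'll correct for that and grip with the TCP 17 mm above the underside.

```bash
sed -i 's/^OFF=.*/OFF=.017-.031   # true tip = reported TCP + 31 mm; tip 17 mm above the underside/; s/^HOV=.*/HOV=.09/' h.py
cat > step.py <<'E'
import sys,json; from h import *
k,w=sys.argv[1],float(sys.argv[2]); S,P=json.load(open("m.json")); s,p=S[k],P[k]
py=-.207; rnd=k=="round"
pick(s[:2],py if rnd else s[2]+np.pi/2,w)
lower(p[:2],py if rnd else py+np.pi/2)
b=viewer.get_image("scene")[...,::-1]
cv2.imwrite(f"pics/p_{k}.png",cv2.resize(b[80:230,310:470],None,fx=3.5,fy=3.5))
E
python3 step.py wide .05
```

```text
grip gap 0.049532480776861586 force 30.000261068344116 tcp [ 0.4451 -0.0509 -0.014 ]
lifted gap 0.049578415540557856 F [ 0.32 -0.09 -3.38]
set dz -0.001 dF 11.94 tcp [ 0.4577  0.1822 -0.004 ] t 27.2833
```

View pics/p_wide.png

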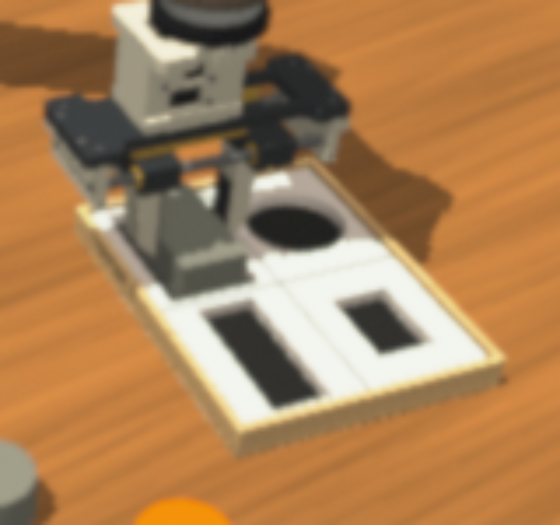

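The wide stone is held inside its pocket and contact came at floor height. I'll release it, then do the slim and short stones.

```bash
cat > rel.py <<'E'
from h import *
p=manip.current_tool_pos(); release(p[:2]); print("released",manip.current_force().round(2))
E
python3 rel.py && python3 step.py slim .026 && python3 rel.py && python3 step.py short .026
```

```text
released [ 0.93 -0.06 -1.13]
grip gap 0.025466978179561818 force 29.99883323907852 tcp [ 0.4534 -0.3408 -0.014 ]
lifted gap 0.025988099091454844 F [-0.02  0.58 -1.14]
set dz -0.001 dF 7.69 tcp [ 0.5729  0.1577 -0.004 ] t 40.475
released [-0.73  0.1   0.04]
grip gap 0.025694602966475476 force 29.99435931444168 tcp [ 0.5769 -0.3357 -0.014 ]
lifted gap 0.02581431520466115 F [ 0.29 -0.09 -1.29]
set dz -0.001 dF 7.11 tcp [ 0.5913  0.2455 -0.0041] t 54.1
```

View pics/p_short.png

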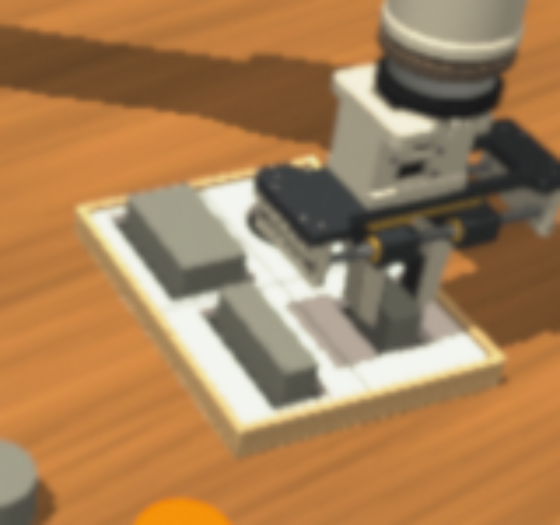

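The wide and slim stones lie flat in their pockets, and the short one is on its floor. Next I'll release it and place the round stone.

```bash
python3 rel.py && python3 step.py round .056 && python3 rel.py
python3 - <<'E'
from h import *
manip.move_pose([.45,-.1,.15],quat(np.pi/2)); manip.sleep(.5)
a=viewer.get_image("top")[...,::-1]; b=viewer.get_image("scene")[...,::-1]
cv2.imwrite("pics/f.png",np.vstack([cv2.resize(a[140:290,170:490],(640,300)),cv2.resize(b[110:230,310:470],(640,300))]))
hsv=cv2.cvtColor(a[...],cv2.COLOR_BGR2HSV); g=((hsv[...,1]<75)&(hsv[...,2]>85)&(hsv[...,2]<175)).astype(np.uint8)*255
print(manip.current_clock())
for k,q in POCKETS.items():
    try: print(k,find("top",g,q,.042))
    except Exception as e: print(e)
E
```

```text
released [-0.94 -0.07 -0.74]
grip gap 0.055341848781029934 force 30.00033527612686 tcp [ 0.5813 -0.0555 -0.0139]
lifted gap 0.0551411203740139 F [-0.28  0.32 -1.8 ]
set dz -0.001 dF 10.76 tcp [ 0.4768  0.2698 -0.004 ] t 65.9167
released [0.48 0.48 0.13]
70.3333
short (array([0.58871698, 0.23989555]), (60.796852111816406, 40.08430099487305), -0.21547603607177734)
slim (array([0.57016229, 0.15299152]), (104.96985626220703, 41.65776443481445), -0.2223961353302002)
wide (array([0.5104476 , 0.16129428]), (225.10171508789062, 76.70268249511719), -0.21692562103271484)
round (array([0.47639365, 0.26380203]), (69.59580993652344, 69.4189453125), 0.8065060377120972)
```

View pics/f.png

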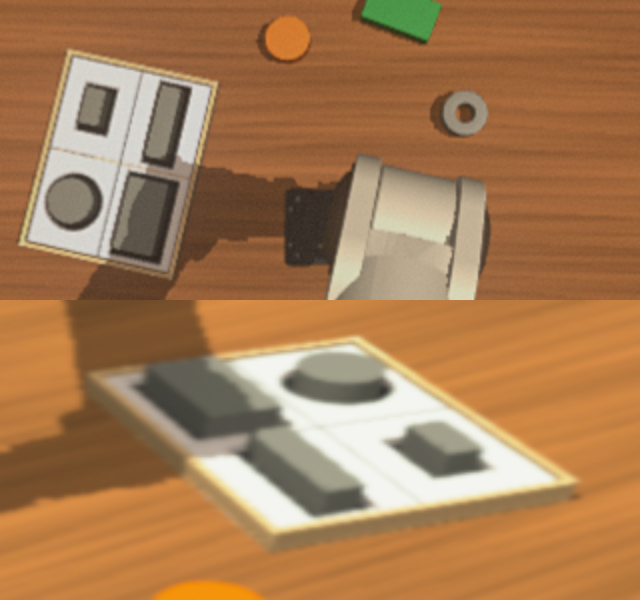

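All four stones sit flat inside their own pockets and the arm is clear, so I'm handing in.

```bash
python3 -c "
from bench import manip
print(manip.hand_in(),manip.current_clock())"
```

```text
the job is handed in; nothing more can be done
the job is handed in; nothing more can be done
```

The job is handed in: by the last pictures all four stones lie flat in their own pockets and the arm never touched the chipped bar or wheel, though hand-in returned no verdict; the reported tool height was 31 mm off, which I corrected for after one empty grasp.

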